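Fit the kneading paddle and hold the drive pressed

ROBOT

A 6-joint arm with a two-finger parallel gripper is mounted at the origin on the work surface; the furniture and walls round the work are solid. World frame = base frame: x ahead of the robot, y to its left, z up, the work surface at z = 0. Lengths are in mm, angles in rad, forces in N, time in s.
With the tool pointing down it reaches from about 350 to 875 mm from the base axis. Payload 4.2 kg.
Tool frame: the origin (TCP) lies midway between the tips of the shut fingers; the grasp point (between the pads) lies 19 mm behind it (tcp_to_grasp is the distance from the TCP to the grasp point, in mm); z points along the fingers, y is the line along which they close (so a half turn about z gives the same grasp; the last joint's range is limited). The gripper opens to 85 mm and grips with 20 to 120 N. Pads are 22 mm wide; open, the fingers measure 114 mm over their backs; the gripper's body (76 mm by 85 mm) begins 54 mm behind the grasp point. The pads swing forward as they close: fully open they stand 13 mm farther back than shut.
Start: joints at [-0.96, 0.385, 0.008, 0, -1.194, -0.259], TCP at [215.382, -586.694, 231.312] pointing down, gripper open.
Joint ranges: [-3.14, 3.14], [-1.21, 2.06], [-1.07, 1.41], [-3.16, 2.05], [-2.99, -0.16], [-3.1, 3.1]. Speed limits (rad/s): [2.79, 2.79, 3.14, 3.14, 3.14, 3.14].

INTERFACE

Orientations are given as a unit quaternion [x, y, z, w].
In Python, from bench import read_state, get_image, job_done, tcp_to_grasp gives the robot as it stands.
- The arm moves only by the tool jog_arm, never from a script. Its argument "plan" is a list of rows, each a list of 3 entries, a list of its own where there are three numbers: the finger opening in mm, from 0 to 85.4, then the shift along the tool's x, y, z as a fraction of full scale, then the turn, a rotation vector about the tool's x, y, z as a fraction of full scale. A call has 1 to 10 rows; each row is the pose to reach, as a shift and turn from the pose commanded when the call began, along the tool's axes at that moment; what a row does not reach only later rows make up. Full scale, the value 1, is 0.1 m for a shift and 60 degrees for a turn. A row lasts 1/8 s, in which the tool goes at most 62.5 mm and 10.7 degrees, less where a joint would pass 70% of its speed; a pose out of reach is approached as far as the arm can. A call with a number of a shift or a turn outside -1 to 1 is refused whole. A call with a gripper value outside its range is refused whole. The fingers move at their own pace and stop on an object; the grip force is fixed at half the most. Time passes only in rows, so rows that repeat a pose let the fingers close. It gives the time, the measured TCP pose, the force, the opening and the grip force at its end, in the units of the state.
- read_state(): the state, without advancing time (a new reading comes with each control period).
- get_image(name): name is "side" or "top"; returns a dict with "img" (480x640x3 uint8, red, green, blue), "range_z" (480x640 float32, mm along the optical axis (not along the pixel's ray), 0 where there is no reading), "intrinsics" (3x3 intrinsics, pixels), "extrinsics" (4x4, takes a point from camera to world coordinates). Camera axes: x right, y down, z forward; pixel columns grow to the right and rows downward; lengths in mm; the calibration is good to about 2 mm. A picture is of the moment at which its call begins.
- job_done(): hands the job in; it is judged then, once.
The state is a dict: "clock": time; "joints": joint angles; "joint_vel": joint speeds; "joint_efforts": joint torques, N m; "position": TCP position; "ee_rot": TCP orientation; "contact_force": force on the tool from outside, world axes, zero at the start; "wrist_torque": the same for the moment, N m; "gripper_width": finger opening in mm; "grasp_force": force on a finger pad.
Only numpy, scipy, OpenCV 4.12 (cv2) and the standard library are available. Lean on these libraries where they do the work, as an engineer would, in place of code of your own. Each camera call takes 0.05 s, during which the arm holds its last target. There are 200 camera calls.

TASK

Take the red-gripped kneading paddle out of its fork rack by sliding it out of the open front, and fit its hollow foot upright over the orange splined spindle of the white kneader, turned so that the splines mesh and it slides fully home. Then, without letting go of its grip, push the paddle and the sprung spindle under it right down to the stop, and finish while still holding it pressed down. Leave the other things on the worktop where they are.

Things in the scene. Friction and masses are not known exactly. Their poses are not given: they have to be found in the camera images.
- paddle_grip (a point): Centre of the kneading paddle's upright red grip: a flat block 42 mm along its x, 18 thick along y, 52 high. z up the paddle's axis. Paddle about 0.14 kg, 124 mm tall; below the grip: red collar (40 mm across, 6 thick, its top 26 mm below this point), round neck (14 across, 24 long), white foot (45 across, 42 high) with two stubby arms to 53 mm from the axis near +x and -x.
- paddle_foot (a point): Centre of the mouth (lowest face) of the paddle's hollow foot, on its axis, 98 mm below paddle_grip; same axes. Bore 30 mm across, 32 deep, with four inner teeth (7 mm wide, inner faces 9.5 mm from the axis, from 6 mm inside the mouth) at 45, 135, 225, 315 degrees from x. So it meshes when its x axis is parallel to any rib of the spindle, give or take about 8 degrees.
- spindle_seat (a point): Centre of the top of the grey disc (48 mm across) from which the orange spindle rises, 100 mm above the worktop unpressed; home is the foot's mouth on this disc. z up; x and y each run along a pair of ribs. Core 16 mm across, four ribs in a cross, 26 mm over tips, 5 wide, 20 high; tapered tip to 27 mm above the disc. Unmeshed, the foot stands on the ribs, 14 mm too high.
- drive (a joint): How far the spindle and its disc are pressed down into the motor base, in m: 0 up, 0.008 at the stop. A spring pushes back: it begins to give at about 3 N and needs about 11 N at the stop. The spindle can also turn, but its gearing is stiff (0.35 N m): take its angle as given.
- kneader: White round motor base of the kneader, fixed, 148 mm across, 88 mm high without the spindle. Origin under its centre, on the spindle's axis.
- rack_fork (a point): Hanging place in the fork rack: midway between its two steel prongs, level with their tops, 105 mm above the worktop. z up; x points to the wooden post, -x to the open front. Prongs lie along x, 20 mm apart, each 12 wide, 8 thick, ending 36 mm from here at -x with a 4 mm high lip. The paddle starts hanging by its collar within 4 mm of here, neck between the prongs, foot under them.
- rack: The fixed fork rack, origin on the worktop under rack_fork, same axes. Wooden foot 150 x 110 x 12 mm; post 112 mm high, its near face 68 mm from the origin at +x. The paddle's foot does not pass up between the prongs: lift the paddle 5 to 15 mm (over the lips), slide it out towards -x about 90 mm, and only then lift further.
- timer: Bystander: green egg-shaped kitchen timer, 64 mm across, 60 mm high. Origin under its centre.
- spice_a: Bystander: glass spice jar with a black lid, 41 mm across, 105 mm high. Origin under its centre.
- spice_b: Bystander: another spice jar with a black lid, 41 mm across, 105 mm high. Origin under its centre.
- tin: Bystander: low round gold-rimmed food tin, 86 mm across, 40 mm high. Origin under its centre.
- jar: Bystander: spread jar with a red lid, 60 mm across, 86 mm high. Origin under its centre.
- mug: Bystander: green and cream mug, 78 x 113 mm with its handle, 101 mm high. Origin under the middle of that outline.
There are look-alikes about, which are no part of the job. Leave any turquoise look-alike of the kneader alone.

How it is judged:
By the outcome, as a careful person would: the job done as asked, in the order asked, and still so for the second after the job is handed in, while the arm keeps its last pose, push and grip.
It also fails if it takes over 45 s, if anything falls off the work surface, if the arm or the gripper's body presses on something with over 40 N, if the wrist force passes 120 N, or if a joint passes its speed limit or range.

## Working session

There is one attempt and no reset: what is moved stays moved. The work goes in short steps, Python scripts to look and compute and a tool call to move; the robot and the scene stay as the last step left them, time stands still between calls to the robot, and variables do not carry over. Pictures are saved under pics/ and viewed, at most 10 in all, crops included, and the job is handed in when it is done.

Besides the shell and the picture viewer there is one more tool, called after "Emit:" as name([rows], argument=value, ...), one row to a line, values as JSON. jog_arm: Moves the arm, as the interface text tells. Its arguments: {"type":"object","properties":{"plan":{"type":"array"}},"required":["plan"]}

```bash
ls; mkdir -p pics
python3 - <<'E'
from bench import *
import cv2,numpy as np
print(read_state(),tcp_to_grasp)
for n in("side","top"):
    d=get_image(n); cv2.imwrite(f"pics/{n}0.png",d["img"][:,:,::-1]); np.savez(f"{n}0.npz",**d)
    print(n,d["intrinsics"].tolist(),np.round(d["extrinsics"],3).tolist())
E
```

```text
pics
{'clock': 0.0, 'joints': array([-9.60391356e-01,  3.85568319e-01,  6.60703124e-03, -5.47559550e-04,
       -1.19401048e+00, -2.58578561e-01]), 'joint_vel': array([-0.00138548,  0.00129133, -0.00041054, -0.00082391,  0.0010192 ,
       -0.0009778 ]), 'joint_efforts': array([-1.06206418e-03, -3.92292345e+01,  1.88405085e+01,  4.18628097e+00,
       -4.61609088e-03, -9.70625052e-06]), 'position': array([ 215.18985442, -586.14582251,  230.19993527]), 'ee_rot': array([-1.74907761e-01,  9.84584190e-01,  1.09377082e-03, -2.27054208e-04]), 'contact_force': array([ 0.64170648, -0.68017506, -0.09942356]), 'wrist_torque': array([-0.02007862, -0.01990488,  0.01719065]), 'grasp_force': 0.0, 'gripper_width': 85.58242609652811} 18.700000000000003
side [[520.8969980488235, 0.0, 330.6656910000224], [0.0, 520.8969980488235, 231.142422687335], [0.0, 0.0, 1.0]] [[-0.985, -0.116, 0.123, 273.13], [-0.169, 0.592, -0.788, 1122.956], [0.019, -0.797, -0.603, 961.485], [0.0, 0.0, 0.0, 1.0]]
top [[568.8729052403472, 0.0, 322.6635732214787], [0.0, 568.8729052403472, 248.01901071504162], [0.0, 0.0, 1.0]] [[0.203, -0.819, 0.536, -333.092], [-0.979, -0.179, 0.097, -151.465], [0.017, -0.545, -0.838, 1285.325], [0.0, 0.0, 0.0, 1.0]]
```

View pics/side0.png

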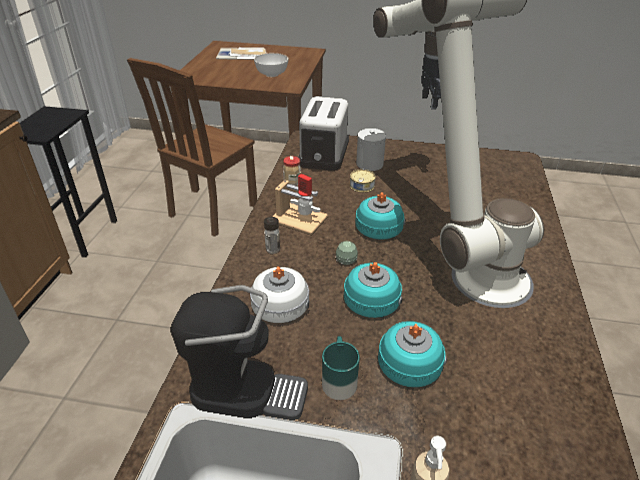

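View pics/top0.png

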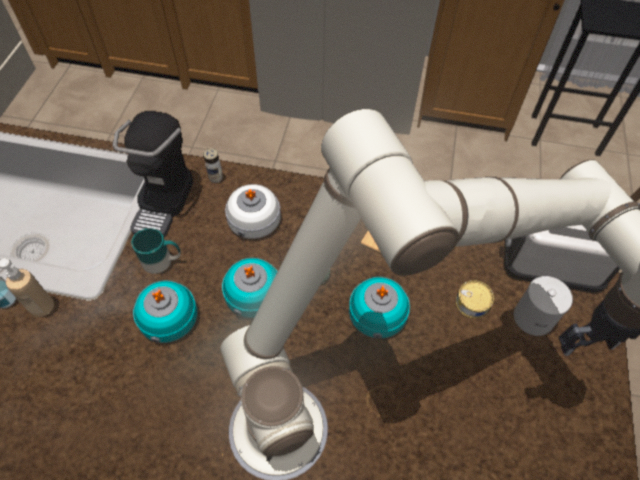

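Side view: the white kneader is at (279,295), with its orange spindle at (279,270). The paddle's red grip in the rack is at (305,185). The red-lidded jar behind it at (291,160) and the three turquoise kneaders at (380,217), (373,290) and (412,353) are not part of the job. In the top view the white kneader is at (253,210), and the arm hides the rack. I'll confirm both targets in one enlarged crop.

```bash
cat > h.py <<'E'
import numpy as np,cv2
def pts(d):
    "world xyz for every pixel"
    z=d["range_z"];v,u=np.mgrid[:480,:640];K=d["intrinsics"];T=d["extrinsics"]
    P=np.dstack([(u-K[0,2])/K[0,0]*z,(v-K[1,2])/K[1,1]*z,z])
    return P@T[:3,:3].T+T[:3,3]
def plane(d,uv,h):
    K=d["intrinsics"];T=d["extrinsics"];uv=np.atleast_2d(uv).astype(float)
    r=np.c_[(uv-K[:2,2])/[K[0,0],K[1,1]],np.ones(len(uv))]@T[:3,:3].T
    return T[:3,3]+r*((h-T[2,3])/r[:,2])[:,None]
def proj(d,P):
    T=d["extrinsics"];p=(np.atleast_2d(P)-T[:3,3])@T[:3,:3]@d["intrinsics"].T
    return p[:,:2]/p[:,2:]
E
python3 - <<'E'
from h import *
s=dict(np.load("side0.npz"));t=dict(np.load("top0.npz"))
a=cv2.resize(s["img"][140:240,260:350],None,fx=5,fy=5,interpolation=3)
b=cv2.resize(s["img"][255:325,245:315],(320,320),interpolation=3)
c=cv2.resize(t["img"][175:245,218:288],(320,320),interpolation=3)
o=np.zeros((500,770,3),np.uint8);o[:,:450]=a;o[:250,450:770]=b[:250];o[250:,450:770]=c[:250]
cv2.imwrite("pics/crop1.png",o[:,:,::-1])
P=pts(s)
for n,(u,v) in dict(grip=(305,183),jar=(291,160),disc=(279,277),wood=(300,224),spice=(272,222)).items(): print(n,P[v,u].round(0))
m=cv2.inRange(cv2.cvtColor(s["img"],cv2.COLOR_RGB2HSV),(0,150,60),(8,255,255))+cv2.inRange(cv2.cvtColor(s["img"],cv2.COLOR_RGB2HSV),(174,150,60),(180,255,255))
n,l,st,ce=cv2.connectedComponentsWithStats(m)
for i in range(1,n):
    if st[i,4]>15: q=P[l==i];print(st[i],ce[i].round(1),np.median(q,0).round(0),q.min(0).round(0),q.max(0).round(0))
E
```

```text
grip [ 552. -149.  153.]
jar [ 652. -390.   85.]
disc [539. 218. 111.]
wood [ 565. -129.   16.]
spice [615.  -4. 106.]
[284 156  15  11 102] [290.8 161.2] [ 650. -378.   87.] [ 625. -558.    3.] [ 711. -354.   92.]
[298 174  14  22 216] [304.7 184.6] [ 554. -157.  141.] [ 536. -448.   -1.] [ 628. -142.  167.]
```

View pics/crop1.png

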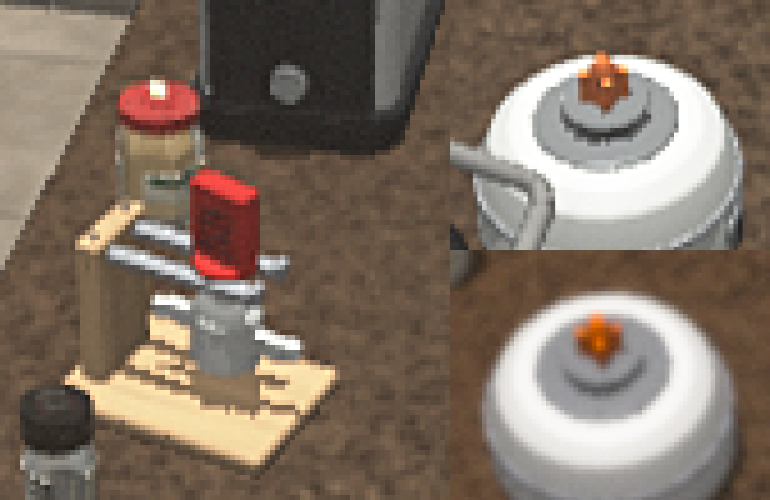

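The crop shows the paddle hanging in the fork with its grip centre near side pixel (305,185). The rack's post is to the left (world +x) and its open front faces the robot. The orange cross sits on the grey disc of the white kneader. It is the only white one, so it is the target. Next I'll measure the rack direction, grip, spindle centre and rib angle.

Run:
```python
from h import *
s=dict(np.load("side0.npz"));t=dict(np.load("top0.npz"))
print("paddle in top",proj(t,[555,-155,137]), "coffee",pts(s)[330,215].round(), pts(s)[300,265].round())
for n,d,c in(("side",s,(279,272)),("top",t,(252,197))):
    H=cv2.cvtColor(d["img"],cv2.COLOR_RGB2HSV)
    m=(cv2.inRange(H,(2,150,60),(22,255,255))>0);mm=np.zeros_like(m);mm[c[1]-16:c[1]+16,c[0]-16:c[0]+16]=1;m&=mm>0
    v,u=np.nonzero(m);print(n,m.sum(),u.min(),u.max(),v.min(),v.max())
    q=plane(d,np.c_[u,v],118);ctr=q.mean(0);print(" orange ctr@118",ctr.round(1))
    P=pts(d);k=(abs(P[...,2]-100)<4)&(np.hypot(P[...,0]-540,P[...,1]-218)<45)&~m
    vv,uu=np.nonzero(k);w=plane(d,np.c_[uu,vv],100)[:,:2]
    (cx,cy),r=cv2.minEnclosingCircle(w.astype(np.float32));print(" disc",len(w),round(cx,1),round(cy,1),round(r,1),"med z",np.median(P[k][:,2]))
    # white base outline
    w=(H[...,1]<40)&(H[...,2]>110)&(np.hypot(P[...,0]-540,P[...,1]-218)<85)&(P[...,2]>40)&(P[...,2]<95)
    vv,uu=np.nonzero(w);x=P[w];(cx,cy),r=cv2.minEnclosingCircle(x[:,:2].astype(np.float32));print(" base",len(x),cx,cy,r)
    print(" orange z pct",np.percentile(P[m][:,2],[5,50,95]).round(1))
# wood
P=pts(s);H=cv2.cvtColor(s["img"],cv2.COLOR_RGB2HSV)
m=(cv2.inRange(H,(8,50,120),(25,200,255))>0)&(abs(P[...,2]-12)<8)&(np.hypot(P[...,0]-560,P[...,1]+155)<130)
w=P[m][:,:2].astype(np.float32);print("wood",len(w),cv2.minAreaRect(w));print(cv2.boxPoints(cv2.minAreaRect(w)).round())
hh=cv2.inRange(H,(0,150,60),(8,255,255))+cv2.inRange(H,(174,150,60),(180,255,255))
m=(hh>0)&(abs(P[...,2]-140)<32)&(np.hypot(P[...,0]-554,P[...,1]+155)<40)
x=P[m];print("grip",len(x),x.mean(0))
for lo,hi in((118,135),(135,150),(150,160),(160,168)):
    k=(x[:,2]>lo)&(x[:,2]<hi);print(lo,cv2.minAreaRect(x[k][:,:2].astype(np.float32)))
k=(x[:,2]>120)&(x[:,2]<158);fl=cv2.fitLine(x[k][:,:2].astype(np.float32),cv2.DIST_HUBER,0,.01,.01).ravel();print(fl,np.degrees(np.arctan2(fl[1],fl[0])))
# prongs: steel px at z~105
m=(H[...,1]<60)&(abs(P[...,2]-104)<5)&(np.hypot(P[...,0]-565,P[...,1]+155)<90)
x=P[m];print("prong",len(x));print(x[:60].round(0)[:,:2].tolist())
```

```text
paddle in top [[387.66543245 208.02520044]] coffee [577. 517. 241.] [503. 442. 258.]
side 76 273 283 266 278
 orange ctr@118 [542.7 208.5 118. ]
 disc 139 544.2 206.5 24.9 med z 100.77804131277117
 base 1743 544.6824340820312 207.09979248046875 75.3187484741211
 orange z pct [104.  118.1 127.3]
top 55 246 254 190 198
 orange ctr@118 [538.3 202.  118. ]
 disc 120 539.6 202.9 24.7 med z 98.72309302426652
 base 1739 539.2532958984375 202.8721466064453 74.98660278320312
 orange z pct [106.2 117.6 125.6]
wood 739 ((550.5809326171875, -156.2689208984375), (156.25355529785156, 222.2936248779297), 42.61931610107422)
[[ 418. -127.]
 [ 568. -291.]
 [ 683. -185.]
 [ 533.  -22.]]
grip 206 [ 554.74848482 -156.7980116   140.52680209]
118 ((555.8720092773438, -161.74130249023438), (23.202600479125977, 42.8170051574707), 64.21427154541016)
135 ((556.8743896484375, -156.24452209472656), (19.341888427734375, 42.413841247558594), 84.74844360351562)
150 ((554.79638671875, -160.76287841796875), (19.420482635498047, 38.38962936401367), 65.80677795410156)
160 ((556.1669311523438, -163.03033447265625), (19.
[... 460 characters left out ...]
0], [611.0, -189.0], [608.0, -189.0], [606.0, -193.0], [601.0, -190.0], [599.0, -191.0], [596.0, -192.0], [594.0, -196.0], [589.0, -191.0], [587.0, -195.0], [608.0, -191.0], [604.0, -187.0], [601.0, -189.0], [599.0, -191.0], [595.0, -189.0], [592.0, -189.0], [588.0, -185.0], [585.0, -186.0], [628.0, -171.0], [627.0, -177.0], [599.0, -191.0], [595.0, -190.0], [590.0, -179.0], [588.0, -186.0], [585.0, -186.0], [631.0, -168.0], [628.0, -168.0], [626.0, -176.0], [622.0, -169.0], [618.0, -169.0], [616.0, -172.0], [587.0, -183.0], [585.0, -184.0], [629.0, -162.0], [627.0, -164.0], [624.0, -168.0], [620.0, -164.0], [618.0, -168.0], [614.0, -163.0], [608.0, -164.0], [607.0, -171.0], [629.0, -162.0]]
```

Run:
```python
from h import *
s=dict(np.load("side0.npz"));t=dict(np.load("top0.npz"))
P=pts(s);H=cv2.cvtColor(s["img"],cv2.COLOR_RGB2HSV)
# prong pixels on z=105 plane
m=(H[...,1]<60)&(abs(P[...,2]-105)<6)&(np.hypot(P[...,0]-565,P[...,1]+155)<90)
v,u=np.nonzero(m);q=plane(s,np.c_[u,v],105)[:,:2]
best=max(np.radians(np.arange(-50,10,1)),key=lambda a:np.histogram(q@[-np.sin(a),np.cos(a)],np.arange(-200,900,2))[0].astype(float).__pow__(2).sum())
print("prong dir",np.degrees(best));n=np.array([-np.sin(best),np.cos(best)]);h,e=np.histogram(q@n,np.arange(-200,900,4));k=h>3
print([(round(a),b) for a,b in zip(e[:-1][k],h[k])],"grip n",np.array([555.5,-159.])@n)
# wood outline
m=(cv2.inRange(H,(8,50,120),(25,200,255))>0)&(abs(P[...,2]-12)<12)&(np.hypot(P[...,0]-560,P[...,1]+155)<110)
m=cv2.morphologyEx(m.astype(np.uint8),cv2.MORPH_OPEN,np.ones((2,2)))
v,u=np.nonzero(m);q=plane(s,np.c_[u,v],12)[:,:2].astype(np.float32);print("wood",len(q),cv2.minAreaRect(q))
tiles=[]
for nme,d,c,ctr in(("side",s,(278,272),(544.4,206.8)),("top",t,(250,194),(539.5,202.9))):
    H=cv2.cvtColor(d["img"],cv2.COLOR_RGB2HSV);m=np.zeros((480,640),bool)
    m[c[1]-16:c[1]+16,c[0]-16:c[0]+16]=True;m&=cv2.inRange(H,(2,140,50),(22,255,255))>0
    v,u=np.nonzero(m)
    for z in(112,116,120):
        q=plane(d,np.c_[u,v],z)[:,:2]-ctr;w=q[:,0]+1j*q[:,1];r=abs(w);k=(r>6)&(r<16)
        print(nme,z,k.sum(),np.degrees(np.angle((r[k]**0*np.exp(4j*np.angle(w[k]))).sum()))/4,abs(np.exp(4j*np.angle(w[k])).mean()))
    # rectified view at z=120, 20x20 grid lines, +x right, +y up
    X,Y=np.meshgrid(np.linspace(-25,25,400)+ctr[0],np.linspace(25,-25,400)+ctr[1])
    uv=proj(d,np.c_[X.ravel(),Y.ravel(),np.full(X.size,120)]).reshape(400,400,2).astype(np.float32)
    tiles.append(cv2.remap(d["img"],uv,None,cv2.INTER_CUBIC))
cv2.imwrite("pics/ribs.png",np.hstack(tiles)[:,:,::-1])
```

```text
prong dir -19.0
[(4, np.int64(11)), (8, np.int64(17)), (12, np.int64(11)), (16, np.int64(16)), (20, np.int64(4)), (32, np.int64(7)), (36, np.int64(23)), (40, np.int64(27)), (44, np.int64(24)), (48, np.int64(25)), (52, np.int64(11))] grip n 30.515656280659154
wood 739 ((550.9548950195312, -159.06033325195312), (132.9961395263672, 187.89207458496094), 60.578880310058594)
side 112 55 -32.201755736162184 0.07422980775158063
side 116 61 -1.3696937078479865 0.053475252082817115
side 120 51 12.797967795219005 0.14631494328224828
top 112 44 -32.713505149634294 0.043641959216207914
top 116 48 16.232769117319446 0.02822930784957303
top 120 44 17.843873933989638 0.07486959333628625
```

View pics/ribs.png

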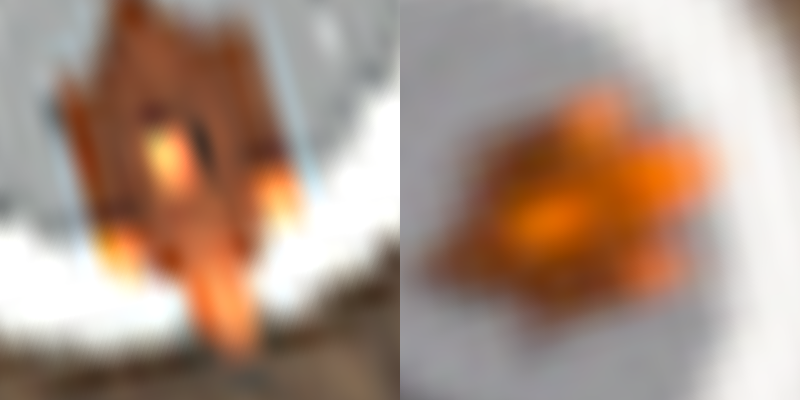

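The rectified tiles show the rib tops in both views. In the left tile the ends are at (120,250), (280,195) and (170,155). In the right tile they are at (600,110) and (660,265). Both give a rib angle of about 20° (mod 90) and an axis near (543.5,204). The rack points along about -19°, with its front at the 161° side. I'll start moving toward the paddle.

Emit:
jog_arm([
  [85,[-0.5,0.5,0],[0,0,0]],
  [85,[-1,1,-0.2],[0,0,0]],
  [85,[-1,1,-0.2],[0,0,0]],
  [85,[-1,1,-0.2],[0,0,0]],
])

```text
clock: 0.6
position: [275.4, -457.7, 251.8]
ee_rot: [-0.176, 0.984, -0.0, 0.0]
contact_force: [-0.3, -0.5, -0.0]
gripper_width: 84.8
grasp_force: 0.0
```

Emit:
jog_arm([
  [85,[-0.5,0.5,0],[0,0,0.16]],
  [85,[-1,1,0],[0,0,0.32]],
  [85,[-1,1,0],[0,0,0.48]],
  [85,[-1,1,0],[0,0,0.66]],
  [85,[-1,1,0],[0,0,0.66]],
])

```text
clock: 1.23
position: [334.1, -330.6, 250.8]
ee_rot: [0.168, 0.986, 0.0, -0.001]
contact_force: [0.6, -0.4, 0.3]
gripper_width: 84.9
grasp_force: 0.0
```

Run:
```python
from h import *
from bench import *
from scipy.spatial.transform import Rotation as R
S=read_state();print(S["clock"],S["position"].round(1),R.from_quat(S["ee_rot"]).as_matrix().round(3).tolist(),S["joints"].round(2))
for n in("side","top"):
    d=get_image(n); cv2.imwrite(f"pics/{n}1.png",d["img"][:,:,::-1]); np.savez(f"{n}1.npz",**d)
    P=pts(d);H=cv2.cvtColor(d["img"],cv2.COLOR_RGB2HSV)
    m=((cv2.inRange(H,(0,150,60),(8,255,255))+cv2.inRange(H,(174,150,60),(180,255,255)))>0)&(abs(P[...,2]-140)<32)&(np.hypot(P[...,0]-554,P[...,1]+155)<50)
    print(n,m.sum())
    if m.sum()>50:
        v,u=np.nonzero(m);print(u.min(),u.max(),v.min(),v.max())
        k=m&(P[...,2]>159);v,u=np.nonzero(k);q=plane(d,np.c_[u,v],163)[:,:2].astype(np.float32);print(len(q),cv2.minAreaRect(q))
```

```text
1.225 [ 334.1 -330.6  250.8] [[-0.943, 0.332, -0.001], [0.332, 0.943, 0.0], [0.001, 0.0, -1.0]] [-0.43  0.1  -0.32  0.   -1.15 -1.48]
side 202
298 311 174 195
56 ((556.4579467773438, -160.29415893554688), (22.282230377197266, 44.657989501953125), 58.16089630126953)
top 135
384 399 198 220
74 ((552.7950439453125, -165.64794921875), (16.651477813720703, 40.38555908203125), 64.8978042602539)
```

Run:
```python
from h import *
tiles=[]
for n,ctr in(("side",(556,-161)),("top",(553,-164))):
    d=dict(np.load(n+"1.npz"))
    for z,L in((163,40),(105,100)):
        X,Y=np.meshgrid(np.linspace(-L,L,300)+ctr[0],np.linspace(L,-L,300)+ctr[1])
        uv=proj(d,np.c_[X.ravel(),Y.ravel(),np.full(X.size,z)]).reshape(300,300,2).astype(np.float32)
        tiles.append(cv2.remap(d["img"],uv,None,cv2.INTER_CUBIC))
cv2.imwrite("pics/grip.png",np.vstack([np.hstack(tiles[:2]),np.hstack(tiles[2:])])[:,:,::-1])
```

```text
(no output)
```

View pics/grip.png

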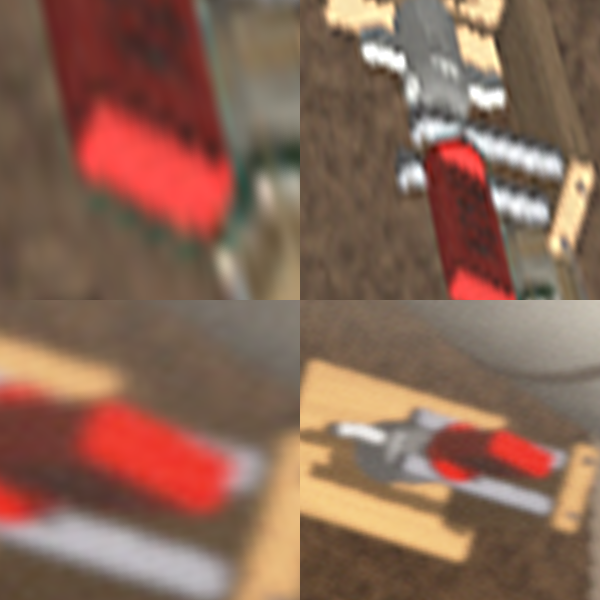

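The tiles show the grip's top face. In the top view its corners are (100,400), (235,465), (215,515) and (85,455). This puts the grip centre near (556,-166) at a yaw of about -26°. The prongs run at about -18°. Now I'll move above the grip.

Emit:
jog_arm([
  [85,[-0.38,0.5,0],[0,0,0]],
  [85,[-0.77,1,0],[0,0,0]],
  [85,[-0.77,1,0],[0,0,0]],
  [85,[-0.77,1,0],[0,0,0]],
])

```text
clock: 1.82
position: [439.9, -261.7, 250.7]
ee_rot: [0.168, 0.986, 0.0, -0.001]
contact_force: [-1.0, -0.2, 0.2]
gripper_width: 85.0
grasp_force: 0.0
```

Emit:
jog_arm([
  [85,[-0.38,0.5,0],[0,0,0]],
  [85,[-0.77,1,0],[0,0,0]],
  [85,[-0.77,1,0],[0,0,0]],
  [85,[-0.77,1,0],[0,0,0]],
])

```text
clock: 2.33
position: [545.1, -193.6, 251.0]
ee_rot: [0.169, 0.986, -0.0, -0.001]
contact_force: [-0.0, -0.5, 0.2]
gripper_width: 85.1
grasp_force: 0.0
```

Emit:
jog_arm([
  [85,[0,0.29,0.0],[0,0,0.11]],
  [85,[0,0.29,0.0],[0,0,0.11]],
  [85,[0,0.29,0.3],[0,0,0.11]],
  [85,[0,0.29,0.5],[0,0,0.11]],
  [85,[0,0.29,0.5],[0,0,0.11]],
])

```text
clock: 2.95
position: [553.6, -166.6, 200.1]
ee_rot: [0.226, 0.974, -0.0, -0.002]
contact_force: [-0.9, -0.5, -0.0]
gripper_width: 84.8
grasp_force: 0.0
```

Run:
```python
from h import *
from bench import *
from scipy.spatial.transform import Rotation as R
S=read_state();print(S["clock"],S["position"].round(1),R.from_quat(S["ee_rot"]).as_matrix().round(3).tolist(),S["joints"].round(2))
d=get_image("side");np.savez("side2.npz",**d);o=[cv2.resize(d["img"][100:240,230:370],(400,400),interpolation=3)]
d=get_image("top");np.savez("top2.npz",**d);o+=[cv2.resize(d["img"][120:260,310:450],(400,400),interpolation=3)]
cv2.imwrite("pics/pre.png",np.hstack(o)[:,:,::-1])
```

```text
2.95 [ 553.6 -166.6  200.1] [[-0.898, 0.44, -0.004], [0.44, 0.898, 0.0], [0.003, -0.002, -1.0]] [-0.01  0.33 -0.15 -0.   -1.09 -2.01]
```

View pics/pre.png

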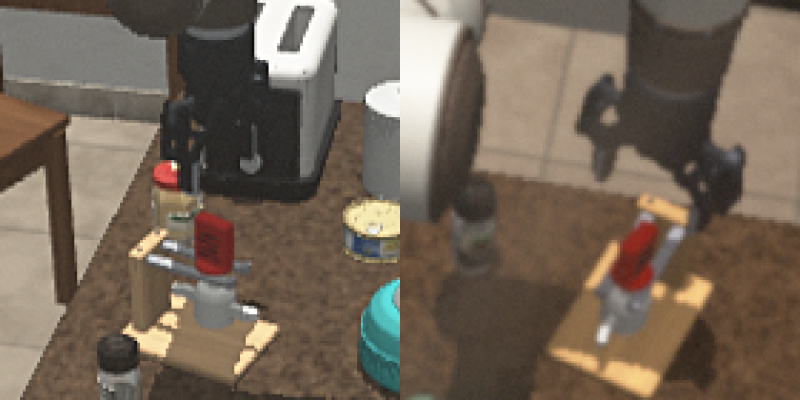

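The fingers straddle the grip on both sides and are clear of the rack, in the top view at (600,175) and (700,215) with the grip at (645,245). I'll descend and close.

Emit:
jog_arm([
  [85,[-0.02,0,0.4],[0,0,0]],
  [85,[-0.02,0,0.77],[0,0,0]],
  [85,[-0.02,0,0.77],[0,0,0]],
  [85,[-0.02,0,0.77],[0,0,0]],
])

```text
clock: 3.55
position: [558.9, -166.7, 126.6]
ee_rot: [0.225, 0.974, -0.0, 0.002]
contact_force: [1.0, -0.1, 0.6]
gripper_width: 85.0
grasp_force: 0.0
```

Emit:
jog_arm([
  [40,[0,0,0],[0,0,0]],
  [20,[0,0,0],[0,0,0]],
  [0,[0,0,0],[0,0,0]],
  [0,[0,0,0],[0,0,0]],
  [0,[0,0,0],[0,0,0]],
  [0,[0,0,0],[0,0,0]],
  [0,[0,0,0],[0,0,0]],
  [0,[0,0,0],[0,0,0]],
])

```text
clock: 4.55
position: [557.6, -166.3, 124.7]
ee_rot: [0.225, 0.974, -0.0, 0.0]
contact_force: [-1.5, 0.8, 2.8]
gripper_width: 17.4
grasp_force: 59.6
```

Run:
```python
from h import *
for n in("side1","top1"):
    d=dict(np.load(n+".npz"));P=pts(d);H=cv2.cvtColor(d["img"],cv2.COLOR_RGB2HSV)
    m=cv2.inRange(H,(82,120,60),(100,255,255));k,l,st,ce=cv2.connectedComponentsWithStats(m)
    for i in range(1,k):
        if st[i,4]>300:q=P[l==i][:,:2].astype(np.float32);print(n,ce[i].round(),cv2.minEnclosingCircle(q))
    g=(P[...,2]>45)&(P[...,2]<70)&(P[...,0]>380)&(P[...,0]<520)&(P[...,1]>-60)&(P[...,1]<130)
    print(" timer-ish",g.sum(),np.median(P[g],0))
```

```text
side1 [379. 221.] ((301.0538024902344, 385.29248046875), 738.1923217773438)
side1 [372. 294.] ((288.52490234375, 558.40234375), 564.7639770507812)
side1 [411. 359.] ((245.12466430664062, 659.1248168945312), 464.6762390136719)
 timer-ish 176 [403.03417232   4.74872643  53.50860512]
top1 [262. 286.] ((42.6204833984375, 18.446693420410156), 412.3473205566406)
top1 [378. 310.] ((51.319793701171875, -163.467041015625), 384.5997009277344)
top1 [167. 314.] ((-17.114044189453125, 125.30657958984375), 420.05352783203125)
 timer-ish 80 [391.75278061 -20.83636288  50.34793827]
```

Emit:
jog_arm([
  [0,[0,0,-0.05],[0,0,0]],
  [0,[0,0,-0.1],[0,0,0]],
  [0,[0,0,-0.1],[0,0,0]],
  [0,[0,0,-0.1],[0,0,0]],
])

```text
clock: 5.05
position: [557.2, -166.2, 134.0]
ee_rot: [0.225, 0.974, 0.0, -0.0]
contact_force: [-0.6, -0.9, -1.2]
gripper_width: 17.3
grasp_force: 59.0
```

Run:
```python
from h import *
for n,uv in(("side0",[(380,208),(375,275)]),("top0",[(382,295),(250,273)])):
    d=dict(np.load(n+".npz"));print(n,plane(d,uv,105).round(0)[:,:2].tolist())
d=dict(np.load("side0.npz"));print(plane(d,[(346,252)],30).round())
```

```text
side0 [[327.0, -133.0], [311.0, 159.0]]
top0 [[323.0, -178.0], [315.0, 141.0]]
[[405.  -6.  30.]]
```

Emit:
jog_arm([
  [0,[0.15,-0.021,0],[0,0,0]],
  [0,[0.3,-0.043,0],[0,0,0]],
  [0,[0.45,-0.064,0],[0,0,0]],
  [0,[0.45,-0.064,0],[0,0,0]],
])

```text
clock: 5.55
position: [513.1, -151.9, 134.6]
ee_rot: [0.225, 0.974, 0.0, -0.0]
contact_force: [-0.0, -0.4, -0.7]
gripper_width: 17.7
grasp_force: 59.1
```

Emit:
jog_arm([
  [0,[0.15,-0.021,0],[0,0,0]],
  [0,[0.3,-0.043,0],[0,0,0]],
  [0,[0.46,-0.065,0],[0,0,0]],
  [0,[0.46,-0.065,0],[0,0,0]],
  [0,[0.46,-0.065,-0.5],[0,0,0]],
  [0,[0.46,-0.065,-1],[0,0,0]],
  [0,[0.46,-0.065,-1],[0,0,0]],
])

```text
clock: 6.42
position: [473.1, -138.2, 239.0]
ee_rot: [0.225, 0.974, 0.001, 0.005]
contact_force: [-0.3, -0.3, -1.0]
gripper_width: 17.1
grasp_force: 59.2
```

Run:
```python
from h import *
from bench import *
S=read_state();print(S["clock"],S["position"].round(1),S["contact_force"].round(1),S["joints"].round(2))
d=get_image("side");o=[cv2.resize(d["img"][80:320,230:430],(400,480),interpolation=3)]
d=get_image("top");o+=[cv2.resize(d["img"][100:340,230:430],(400,480),interpolation=3)]
cv2.imwrite("pics/out.png",np.hstack(o)[:,:,::-1])
```

```text
6.425 [ 473.1 -138.2  239. ] [-0.3 -0.3 -1. ] [ 0.05  0.15 -0.3   0.   -1.11 -2.07]
```

View pics/out.png

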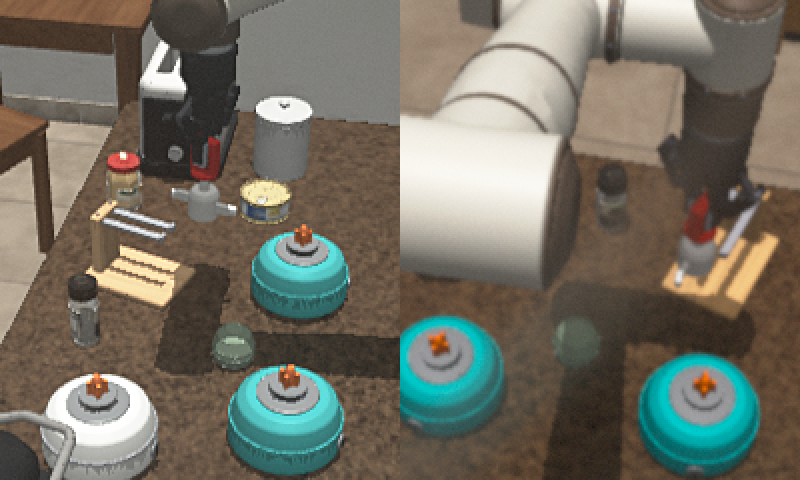

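The paddle is out of the rack and held upright, at left (205,190) and right (695,240), and nothing else has moved. I'll carry it toward the white kneader.

Emit:
jog_arm([
  [0,[0.1,0.4,0],[0,0,0]],
  [0,[0.25,0.8,0],[0,0,0]],
  [0,[0.29,1,0],[0,0,0]],
  [0,[0.29,1,0],[0,0,0]],
])

```text
clock: 7.02
position: [487.4, -34.3, 232.6]
ee_rot: [0.224, 0.975, -0.001, -0.002]
contact_force: [0.6, -0.5, -1.8]
gripper_width: 17.4
grasp_force: 59.2
```

Emit:
jog_arm([
  [0,[0.1,0.4,0],[0,0,0]],
  [0,[0.25,0.8,0],[0,0,0]],
  [0,[0.29,1,0],[0,0,0]],
  [0,[0.29,1,0],[0,0,0]],
])

```text
clock: 7.52
position: [505.7, 67.5, 233.4]
ee_rot: [0.225, 0.974, -0.001, -0.001]
contact_force: [-0.5, 0.4, -1.0]
gripper_width: 17.1
grasp_force: 59.2
```

Emit:
jog_arm([
  [0,[0.1,0.4,0],[0,0,-0.15]],
  [0,[0.25,0.8,0],[0,0,-0.3]],
  [0,[0.29,1,0],[0,0,-0.45]],
  [0,[0.29,1,0],[0,0,-0.6]],
  [0,[0.29,1,0],[0,0,-0.767]],
  [0,[0.29,1,0],[0,0,-0.767]],
  [0,[0.29,1,0],[0,0,-0.767]],
])

```text
clock: 8.4
position: [523.6, 169.0, 234.1]
ee_rot: [-0.172, 0.985, -0.0, -0.0]
contact_force: [-0.2, -0.7, -0.8]
gripper_width: 17.5
grasp_force: 59.2
```

Run:
```python
from h import *
from bench import *
from scipy.spatial.transform import Rotation as R
S=read_state();print(S["clock"],S["position"].round(1),R.from_quat(S["ee_rot"]).as_matrix().round(3).tolist(),S["contact_force"].round(1),S["joints"].round(2))
o=[]
d=get_image("side");np.savez("side3.npz",**d);o=[cv2.resize(d["img"][180:320,220:360],(400,400),interpolation=3)]
d=get_image("top");np.savez("top3.npz",**d);o+=[cv2.resize(d["img"][110:250,200:340],(400,400),interpolation=3)]
cv2.imwrite("pics/near.png",np.hstack(o)[:,:,::-1])
```

```text
8.4 [523.6 169.  234.1] [[-0.941, -0.338, -0.0], [-0.338, 0.941, -0.0], [0.001, -0.0, -1.0]] [-0.2 -0.7 -0.8] [ 0.61  0.26 -0.17 -0.   -1.14 -1.83]
```

View pics/near.png

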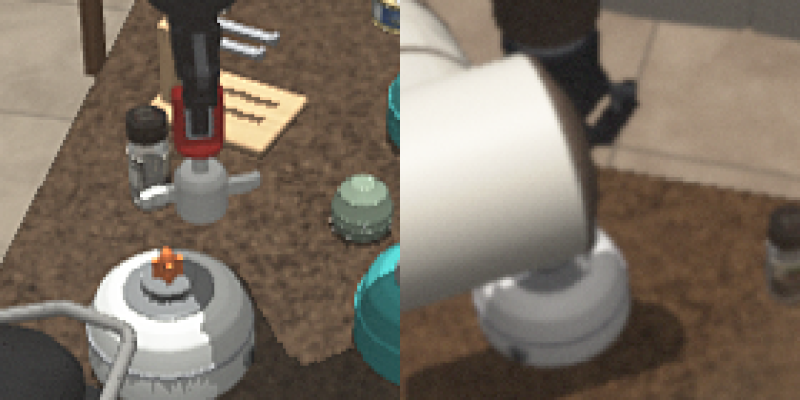

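```bash
cat > foot.py <<'E'
from h import *
from scipy.optimize import least_squares
def foot(d,c,z0,ang=20,R=22.5):
    "foot axis by circle fit of its visible wall; c guess, z0 mouth height"
    P=pts(d);a=np.radians(ang);q=P[...,:2]-c
    m=(P[...,2]>z0+4)&(P[...,2]<z0+38)&(np.hypot(q[...,0],q[...,1])<35)&(abs(q@[np.cos(a),np.sin(a)])<20)
    p=P[m];f=least_squares(lambda x:np.hypot(p[:,0]-x[0],p[:,1]-x[1])-R,c,loss="soft_l1",f_scale=1.5)
    v,u=np.nonzero(m);return f.x.round(1),len(p),np.abs(f.fun).mean().round(2),(u.min(),u.max(),v.min(),v.max())
E
python3 - <<'E'
from foot import *
d=dict(np.load("side3.npz"));print(foot(d,(523.6,169),148.4))
print(proj(d,[[523.6,169,165],[523.6,169,148.4],[543.5,204,120],[543.5,204,100]]))
P=pts(d)
# foot silhouette, rows
H=cv2.cvtColor(d["img"],cv2.COLOR_RGB2HSV)
for r in range(240,260,2):
    u=np.nonzero((H[r,265:320,1]<50)&(np.abs(P[r,265:320,1]-180)<40))[0]+265;print(r,u.min() if len(u) else 0,u.max() if len(u) else 0,P[r,291].round(0))
# same fit method on the kneader: disc rim + orange
m=(abs(P[...,2]-100)<4)&(np.hypot(P[...,0]-543,P[...,1]-205)<40)&(H[...,1]<60)
v,u=np.nonzero(m);q=plane(d,np.c_[u,v],100)[:,:2];print("disc",len(q),cv2.minEnclosingCircle(q.astype(np.float32)),P[m].mean(0),u.min(),u.max(),v.min(),v.max())
m=(P[...,2]>25)&(P[...,2]<60)&(np.hypot(P[...,0]-543,P[...,1]-205)<95)&(H[...,1]<60)&(P[...,1]>215)
p=P[m];f=least_squares(lambda x:np.hypot(p[:,0]-x[0],p[:,1]-x[1])-x[2],(543,205,74),loss="soft_l1",f_scale=2);print("base",len(p),f.x)
m=cv2.inRange(H[250:290,265:295],(2,140,50),(22,255,255));v,u=np.nonzero(m);print("orange cols",u.min()+265,u.max()+265,v.min()+250,v.max()+250,u.mean()+265)
E
```

```text
(array([522.1, 167.4]), 184, np.float64(1.42), (np.int64(281), np.int64(298), np.int64(241), np.int64(258)))
[[289.12640829 248.00970946]
 [289.32655392 253.29237886]
 [278.34124889 270.33581704]
 [278.68350937 276.46922266]]
240 281 309 [518. 171. 192.]
242 281 310 [516. 178. 192.]
244 281 310 [514. 185. 192.]
246 272 307 [515. 185. 185.]
248 269 299 [514. 189. 183.]
250 269 299 [514. 188. 175.]
252 269 299 [514. 189. 170.]
254 282 298 [515. 185. 161.]
256 283 296 [514. 190. 158.]
258 288 290 [514. 190. 152.]
disc 133 ((544.224609375, 206.54022216796875), 24.87376594543457) [541.48717599 212.91210932 100.76614424] 269 287 272 284
base 608 [544.38565439 204.44083852  72.50996069]
orange cols 273 283 266 278 278.3614457831325
```

The spindle at left (168,265) is in clear view of the side camera. The foot is above and behind it at (203,195). The arm blocks the top view. I'll move over the spindle and measure the foot against it in the same camera.

Emit:
jog_arm([
  [0,[-0.17,0.14,0],[0,0,0]],
  [0,[-0.334,0.28,0],[0,0,0]],
  [0,[-0.334,0.28,0.1],[0,0,0]],
  [0,[-0.334,0.28,0.1],[0,0,0]],
  [0,[-0.334,0.28,0.1],[0,0,0]],
])

```text
clock: 9.12
position: [545.1, 207.0, 224.3]
ee_rot: [-0.173, 0.985, -0.0, -0.0]
contact_force: [-0.6, -0.0, -1.0]
gripper_width: 16.8
grasp_force: 59.2
```

Run:
```python
from foot import *
from bench import *
S=read_state();p=S["position"];print(S["clock"],p.round(1),S["ee_rot"].round(4),S["contact_force"].round(1))
d=get_image("side");np.savez("side4.npz",**d);print(foot(d,p[:2],p[2]-85.7),proj(d,[[*p[:2],p[2]-65]]))
t=get_image("top");np.savez("top4.npz",**t);print(foot(t,p[:2],p[2]-85.7))
a=cv2.resize(d["img"][220:300,240:320],(480,480),interpolation=3);b=cv2.resize(t["img"][150:230,215:295],(320,320),interpolation=3)
o=np.zeros((480,800,3),np.uint8);o[:,:480]=a;o[:320,480:]=b;cv2.imwrite("pics/over.png",o[:,:,::-1])
```

```text
9.125 [545.1 207.  224.3] [-1.731e-01  9.849e-01 -2.000e-04 -2.000e-04] [-0.6 -0.  -1. ]
(array([543.7, 205.4]), 197, np.float64(1.25), (np.int64(268), np.int64(285), np.int64(252), np.int64(270))) [[276.68026212 258.64164096]]
(array([542.6, 205.6]), 29, np.float64(0.74), (np.int64(241), np.int64(257), np.int64(178), np.int64(191)))
```

View pics/over.png

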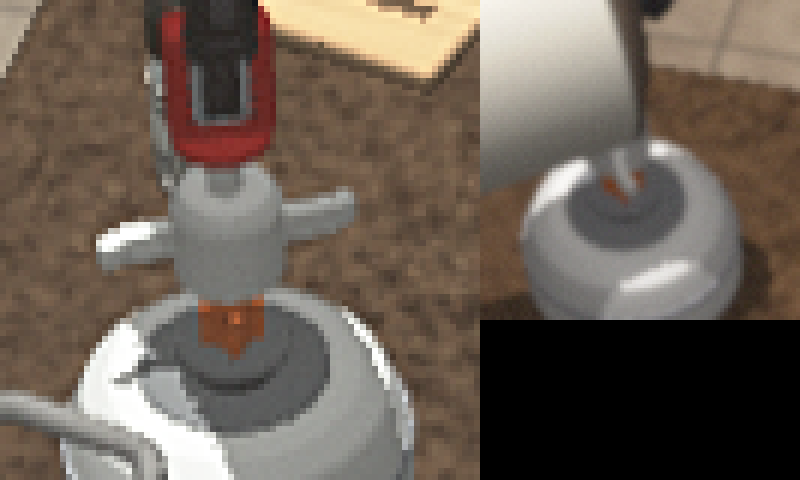

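Side crop: foot centred at x≈228 and spindle and disc at x≈232. That matches the expected perspective offset for the height difference, so the alignment is within about 1 mm. I'll descend in steps and watch the force.

Emit:
jog_arm([
  [0,[0,0,0.08],[0,0,0]],
  [0,[0,0,0.16],[0,0,0]],
  [0,[0,0,0.2],[0,0,0]],
  [0,[0,0,0.2],[0,0,0]],
])

```text
clock: 9.72
position: [545.2, 207.5, 203.7]
ee_rot: [-0.173, 0.985, -0.0, -0.001]
contact_force: [-0.4, 0.1, -0.8]
gripper_width: 17.5
grasp_force: 59.2
```

Emit:
jog_arm([
  [0,[0,0,0.03],[0,0,0]],
  [0,[0,0,0.06],[0,0,0]],
  [0,[0,0,0.08],[0,0,0]],
  [0,[0,0,0.08],[0,0,0]],
])

```text
clock: 10.22
position: [545.3, 207.5, 196.1]
ee_rot: [-0.173, 0.985, -0.0, -0.0]
contact_force: [-0.3, 0.3, -1.1]
gripper_width: 17.3
grasp_force: 59.2
```

No contact force with the mouth at about 110 mm, below the 114 mm unmeshed height, so the splines have meshed. Next I'll go home and press.

Emit:
jog_arm([
  [0,[0,0,0.03],[0,0,0]],
  [0,[0,0,0.06],[0,0,0]],
  [0,[0,0,0.1],[0,0,0]],
  [0,[0,0,0.1],[0,0,0]],
])

```text
clock: 10.72
position: [545.4, 207.6, 186.0]
ee_rot: [-0.173, 0.985, -0.0, -0.0]
contact_force: [0.0, 0.3, -0.9]
gripper_width: 17.0
grasp_force: 59.5
```

Emit:
jog_arm([
  [0,[0,0,0.02],[0,0,0]],
  [0,[0,0,0.04],[0,0,0]],
  [0,[0,0,0.05],[0,0,0]],
  [0,[0,0,0.05],[0,0,0]],
])

```text
clock: 11.22
position: [545.6, 207.7, 182.1]
ee_rot: [-0.174, 0.985, 0.0, 0.0]
contact_force: [-0.9, -0.0, 5.6]
gripper_width: 17.5
grasp_force: 60.1
```

Emit:
jog_arm([
  [0,[0,0,0.02],[0,0,0]],
  [0,[0,0,0.04],[0,0,0]],
  [0,[0,0,0.05],[0,0,0]],
  [0,[0,0,0.05],[0,0,0]],
])

```text
clock: 11.72
position: [545.7, 207.7, 178.1]
ee_rot: [-0.174, 0.985, -0.0, 0.001]
contact_force: [-2.6, -0.4, 9.2]
gripper_width: 17.4
grasp_force: 60.5
```

Emit:
jog_arm([
  [0,[0,0,0.01],[0,0,0]],
  [0,[0,0,0.02],[0,0,0]],
  [0,[0,0,0.02],[0,0,0]],
  [0,[0,0,0.02],[0,0,0]],
])

```text
clock: 12.22
position: [545.8, 207.7, 177.5]
ee_rot: [-0.174, 0.985, -0.0, 0.001]
contact_force: [-5.4, -0.8, 14.5]
gripper_width: 17.8
grasp_force: 61.5
```

Emit:
jog_arm([
  [0,[0,0,0.01],[0,0,0]],
  [0,[0.01,0,0.015],[0,0,0]],
  [0,[0.01,0,0.015],[0,0,0]],
  [0,[0.01,0,0.015],[0,0,0]],
  [0,[0.01,0,0.015],[0,0,0]],
  [0,[0.01,0,0.015],[0,0,0]],
  [0,[0.01,0,0.015],[0,0,0]],
])

```text
clock: 13.1
position: [545.8, 207.7, 177.5]
ee_rot: [-0.174, 0.985, 0.0, 0.003]
contact_force: [-5.1, -1.0, 18.6]
gripper_width: 17.1
grasp_force: 61.9
```

Run:
```python
from foot import *
from bench import *
d=get_image("side");S=read_state();p=S["position"];print(S["clock"],p.round(1),S["contact_force"].round(1),foot(d,p[:2],92))
cv2.imwrite("pics/final.png",cv2.resize(d["img"][210:310,230:330],(500,500),interpolation=3)[:,:,::-1])
```

```text
13.15 [545.8 207.8 177.4] [-5.2 -0.6 17.4] (array([543.6, 205.9]), 176, np.float64(1.28), (np.int64(269), np.int64(286), np.int64(267), np.int64(284)))
```

View pics/final.png

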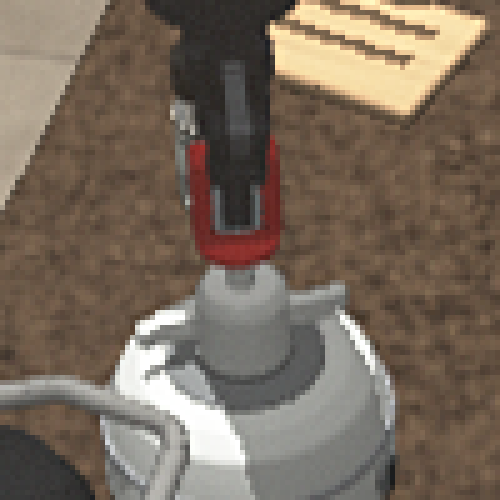

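The foot at (243,320) sits fully down on the disc, and no orange shows. Height stays at 177.5 mm while the force rises to 18 N, so it is at the stop. I'll hand in now.

```bash
python3 -c "from bench import *;print(job_done())"
```

```text
the job is handed in; nothing more can be done
None
```

The paddle is out of the rack, meshed on the white kneader's spindle and held pressed down to the stop at about 18 N; I handed the job in at 13 s, before any verdict.

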